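Unstack the setting dies and seat each in its bolster

ROBOT

A 6-joint arm with a two-finger parallel gripper is mounted at the origin on a cart in front of the work surface, level with it; the furniture and walls round the work are solid. World frame = base frame: x ahead of the robot, y to its left, z up, the work surface at z = 0. Lengths are in m, angles in rad, forces in N, time in s.
With the tool pointing down it reaches from about 0.35 to 0.975 m from the base axis. Payload 4.9 kg.
Tool frame: the origin (TCP) lies between the finger pads; the fingertips stand 25 mm ahead of it and the grasp point (between the pads) lies 6 mm ahead of it; z points along the fingers, y is the line along which they close (so a half turn about z gives the same grasp; the last joint's range is limited). The gripper opens to 85 mm and grips with 20 to 120 N. Pads are 22 mm wide; open, the fingers measure 114 mm over their backs; the gripper's body (76 mm by 85 mm) begins 54 mm behind the grasp point. The pads swing forward as they close: fully open they stand 13 mm farther back than shut.
Start: joints at [-1.24, 0.053, 1.613, -0, 1.476, -0.119], TCP at [0.272, -0.563, 0.256] pointing down, gripper open.
Joint ranges: [-3.01, 3.01], [-1.01, 2.22], [0.06, 2.58], [-1.02, 4.17], [0.09, 2.62], [-3.14, 3.14]. Speed limits (rad/s): [2.57, 2.57, 3.14, 3.14, 3.14, 3.14].

INTERFACE

Orientations are given as a unit quaternion [w, x, y, z].
In Python, from plant import manip gives the robot as it stands.
- The arm moves only by the shell command python3 -m inch 'ROWS'. ROWS is JSON, a list of rows, each a list of 3 entries, a list of its own where there are three numbers: the shift along the tool's x, y, z in m, then the turn, a rotation vector about the tool's x, y, z in rad, then the opening, from 0 (shut) to 1 (fully open). A call has 1 to 8 rows; each row shifts and turns the commanded pose from where the row before left it, along the tool's axes as they then stand; what a row does not reach is not made up. A row lasts 1/10 s, in which the tool goes at most 50 mm and 8.59 degrees, less where a joint would pass 70% of its speed; a pose out of reach is approached as far as the arm can. A call with a gripper value outside its range is refused whole. The fingers move at their own pace and stop on an object; the grip force is fixed at half the most. Time passes only in rows, so rows that do not move let the fingers close. It gives the time, the measured TCP pose, the force, the opening and the grip force at its end, in the units of the state.
- manip.state(): the state, without advancing time (a new reading comes with each control period).
- manip.grab_frame(name): name is "side" or "top" or "wrist"; returns (picture, depth): 384x512x3 uint8, red, green, blue; 384x512 float32, m along the optical axis (not along the pixel's ray), 0 where there is no reading.
- manip.camera_params(name): a dict with "camera_matrix" (3x3 intrinsics, pixels), "rvec" (rotation vector, rad) and "tvec" (3), from world to camera coordinates, as OpenCV has them. Camera axes: x right, y down, z forward; pixel columns grow to the right and rows downward; lengths in m; the calibration is good to about 2 mm. The wrist camera is an equidistant fisheye: a pixel r from the principal point sees the ray r / f radians off the axis. A picture is of the moment at which its call begins: read the wrist's pose just before it. camera_params takes no time and is no camera call; for the wrist camera it gives the pose at the moment of the call.
- manip.job_done(): hands the job in; it is judged then, once.
Trained networks look in the newest picture that a camera, given by its name, has taken for a name from the list of things; names that differ only in an ending like _2 or _b are one class to them, and where a whole thing is asked for, a point or a joint stands for the part that bears it (a point fixed in the world has none). Each returns a list of dicts, best first, with "score" (0 to 1); they miss things now and then, are a little off and sometimes report something else, mostly with a low value. They report only what shows in the picture. A call takes as long as a camera call. They do not tell look-alikes from the thing itself.
- manip.look_for(camera, label): "point" ([x, y, z] in m, in world coordinates, good to about 4 mm: the middle of the surface that is visible of it).
The state is a dict: "time": time; "joint_pos": joint angles; "joint_vel": joint speeds; "joint_efforts": joint torques, N m; "tool_pos": TCP position; "tool_rot": TCP orientation; "contact_force": force on the tool from outside, world axes, zero at the start; "ft_torque": the same for the moment, N m; "gripper_width": opening from 0.0 (shut) to 1.0 (fully open); "grasp_force": force on a finger pad.
Only numpy, scipy, OpenCV 4.12 (cv2) and the standard library are available. Lean on these libraries where they do the work, as an engineer would, in place of code of your own. Each camera call takes 0.05 s, during which the arm holds its last target. There are 200 camera calls.

TASK

Set the bench up for a run of eyelets: the four setting dies are stacked in pairs on the two storage pins. Take the stacks apart and seat every die right way up, fully home, in the bolster bored for it, the one whose painted mouth matches its collar; let go of them all. Do not tip a die over or knock over the dye jar that stands among them.

Things in the scene. Friction and masses are not known exactly. Their poses are not given: they have to be found in the camera images.
- die_red: steel die with a red collar round its top, 30 mm across, 32 mm high, about 100 g, 14 mm hole through it. Origin: centre of its underside, z up. Starts as the upper of two dies on a storage stand (10 mm high wooden disc, 72 mm across, with an 8 mm pin, tip 56 mm above the bench): underside 42 mm above the bench, 14 mm to lift off the pin
- die_yellow: steel die with a yellow collar round its top, 38 mm across, 32 mm high, about 148 g, 14 mm hole through it. Origin: centre of its underside, z up. Starts as the upper of two dies on a storage stand (10 mm high wooden disc, 72 mm across, with an 8 mm pin, tip 56 mm above the bench): underside 42 mm above the bench, 14 mm to lift off the pin
- die_blue: steel die with a blue collar round its top, 50 mm across, 32 mm high, about 220 g, 14 mm hole through it. Origin: centre of its underside, z up. Starts as the lower of two dies on a storage stand (10 mm high wooden disc, 72 mm across, with an 8 mm pin, tip 56 mm above the bench): underside 10 mm above the bench, 46 mm to lift off the pin; only its coloured rim shows under the smaller die
- die_green: steel die with a green collar round its top, 56 mm across, 32 mm high, about 256 g, 14 mm hole through it. Origin: centre of its underside, z up. Starts as the lower of two dies on a storage stand (10 mm high wooden disc, 72 mm across, with an 8 mm pin, tip 56 mm above the bench): underside 10 mm above the bench, 46 mm to lift off the pin; only its coloured rim shows under the smaller die
- bolster_red: round dark iron block with a red painted mouth, seat of the red die. Fixed; 22 mm high, 52 mm across, flange 62 mm across and 6 mm high. Bore 36 mm wide, 12 mm deep, 4 mm lead-in chamfer (44 mm at the face). Origin: centre of its underside, on the bore's axis, z up; flat seat 10 mm above it, so a seated die stands 20 mm proud of the face
- bolster_yellow: round dark iron block with a yellow painted mouth, seat of the yellow die. Fixed; 22 mm high, 60 mm across, flange 70 mm across and 6 mm high. Bore 44 mm wide, 12 mm deep, 4 mm lead-in chamfer (52 mm at the face). Origin: centre of its underside, on the bore's axis, z up; flat seat 10 mm above it, so a seated die stands 20 mm proud of the face
- bolster_blue: round dark iron block with a blue painted mouth, seat of the blue die. Fixed; 22 mm high, 72 mm across, flange 82 mm across and 6 mm high. Bore 56 mm wide, 12 mm deep, 4 mm lead-in chamfer (64 mm at the face). Origin: centre of its underside, on the bore's axis, z up; flat seat 10 mm above it, so a seated die stands 20 mm proud of the face
- bolster_green: round dark iron block with a green painted mouth, seat of the green die. Fixed; 22 mm high, 78 mm across, flange 88 mm across and 6 mm high. Bore 62 mm wide, 12 mm deep, 4 mm lead-in chamfer (70 mm at the face). Origin: centre of its underside, on the bore's axis, z up; flat seat 10 mm above it, so a seated die stands 20 mm proud of the face
- dye_jar: small dark grey dye jar with a black cap and a paper label, 32 mm across and 52 mm high, standing loose among the work. Origin: centre of its underside, z up
Things that resemble listed ones, but are neither listed nor needed, are in the scene too. What is shaped like the dye_jar but blue is not meant.

How it is judged:
At the end, for the whole second after the job is handed in: Each die stands upright (within 0.1 rad) in the bolster of its own colour, its axis within 8 mm of the bore's and its underside within 3 mm of the seat, released and at rest; the dye jar is still standing (horizontal distance between die_red and bolster_red below 0.008 m and z of die_red in the frame of bolster_red below 0.013 m and angle between each of die_red, die_yellow, die_blue, die_green's own z axis and vertical below 0.1 rad and linear speed of each of die_red, die_yellow, die_blue, die_green below 0.02 m/s and horizontal distance between die_yellow and bolster_yellow below 0.008 m and z of die_yellow in the frame of bolster_yellow below 0.013 m and horizontal distance between die_blue and bolster_blue below 0.008 m and z of die_blue in the frame of bolster_blue below 0.013 m and horizontal distance between die_green and bolster_green below 0.008 m and z of die_green in the frame of bolster_green below 0.013 m and angle between dye_jar's own z axis and vertical below 0.3 rad); the robot touches nothing.
It fails at once if a die is tipped over (angle between any of die_red, die_yellow, die_blue, die_green's own z axis and vertical above 0.8 rad).
It fails at once if the dye jar is knocked over (angle between dye_jar's own z axis and vertical above 0.6 rad).
It also fails if it takes over 106 s, if anything falls off the work surface, if the arm or the gripper's body presses on something with over 40 N, if the wrist force passes 120 N, or if a joint passes its speed limit or range.

## Working session

There is one attempt and no reset: what is moved stays moved. The work goes in short steps, Python scripts to look and compute and a shell command to move; the robot and the scene stay as the last step left them, time stands still between calls to the robot, and variables do not carry over. Pictures are saved under pics/ and viewed, at most 14 in all, crops included, and the job is handed in when it is done.

```bash
mkdir -p pics
cat > h.py <<'E'
import numpy as np, cv2
from plant import manip
from scipy.spatial.transform import Rotation as R
def grab(n,save=None):
    p=manip.camera_params(n); im,d=manip.grab_frame(n)
    if save: cv2.imwrite('pics/'+save,im[:,:,::-1])
    return p,im,d
def cloud(p,d,fish=False):
    K=np.array(p['camera_matrix']);h,w=d.shape
    u,v=np.meshgrid(np.arange(w),np.arange(h))
    x=(u-K[0,2])/K[0,0];y=(v-K[1,2])/K[1,1]
    if fish:
        r=np.hypot(x,y)+1e-9;t=np.tan(np.minimum(r,1.5))/r;x=x*t;y=y*t
    P=np.stack([x*d,y*d,d],-1)
    Rm=cv2.Rodrigues(np.array(p['rvec'],float))[0]
    return (P-np.array(p['tvec']).ravel())@Rm
E
python3 - <<'E'
from h import *
s=manip.state();print(s['time'],s['tool_pos'],s['tool_rot'],R.from_quat(np.roll(s['tool_rot'],-1)).as_matrix().round(3))
for n in ('top','side'):
    p,im,d=grab(n,n+'0.png'); P=cloud(p,d); np.savez(n+'0.npz',im=im,P=P,d=d)
    if n=='top':
        for l in ['die_red','die_yellow','die_blue','die_green','bolster_red','bolster_yellow','bolster_blue','bolster_green','dye_jar']:
            print(l,[(np.round(q['point'],3),round(q['score'],2)) for q in manip.look_for(n,l)])
E
```

```text
0.0 [ 0.2715414  -0.56228678  0.25504729] [-1.05254501e-03  9.74819294e-01  2.22993783e-01 -9.51336968e-05] [[ 0.901  0.435 -0.001]
 [ 0.435 -0.901  0.002]
 [ 0.    -0.002 -1.   ]]
die_red [(array([ 0.395, -0.198,  0.073]), 0.65)]
die_yellow [(array([ 0.431, -0.098,  0.074]), 0.54)]
die_blue [(array([ 0.435, -0.108,  0.039]), 0.68)]
die_green [(array([ 0.399, -0.201,  0.04 ]), 0.6)]
bolster_red [(array([ 0.541, -0.313,  0.009]), 0.89)]
bolster_yellow [(array([ 0.634, -0.31 ,  0.008]), 0.62), (array([ 0.402, -0.2  ,  0.04 ]), 0.36)]
bolster_blue [(array([ 0.61 , -0.206,  0.008]), 0.73)]
bolster_green [(array([ 0.499, -0.2  ,  0.007]), 0.84)]
dye_jar [(array([ 0.447, -0.31 ,  0.049]), 0.71), (array([ 0.634, -0.309,  0.01 ]), 0.67), (array([ 0.564, -0.074,  0.053]), 0.63), (array([ 0.613, -0.111,  0.054]), 0.59)]
```

View pics/top0.png

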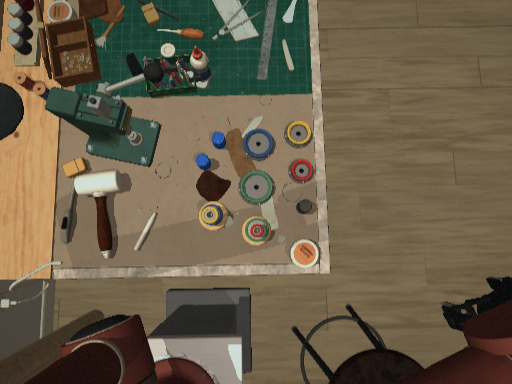

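View pics/side0.png

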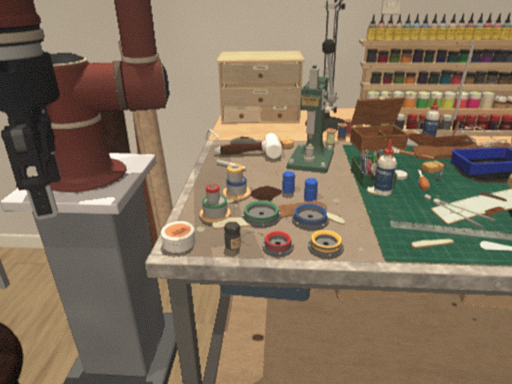

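The top view shows the yellow/blue stack at (213,215), the red/green stack at (256,231), and the bolsters green (256,187), blue (259,144), yellow (298,133) and red (301,171). The dye jar is at (305,207) and the blue look-alike jars at (204,161) and (219,140). I'll refine the centres from depth.

Run:
```python
from h import *
C={'red':(.395,-.198,.074),'yellow':(.431,-.098,.074),'green':(.399,-.201,.042),'blue':(.435,-.105,.042),'Bred':(.541,-.313,.022),'Byellow':(.634,-.31,.022),'Bblue':(.61,-.206,.022),'Bgreen':(.499,-.2,.022),'jar':(.447,-.31,.052)}
rad={'red':15,'yellow':19,'green':28,'blue':25,'Bred':26,'Byellow':30,'Bblue':36,'Bgreen':39,'jar':16}
for n in('top','side'):
    P=np.load(n+'0.npz')['P'].reshape(-1,3)
    t=P[(abs(P[:,0]-.5)<.05)&(abs(P[:,1]+.25)<.05)];print(n,'bench z',np.percentile(t[:,2],[5,20]))
    for k,c in C.items():
        m=(np.hypot(*(P[:,:2]-c[:2]).T)<(rad[k]+10)/1e3)&(abs(P[:,2]-c[2])<.004)
        q=P[m]
        if len(q)<5: print(n,k,len(q));continue
        ce,r=cv2.minEnclosingCircle((q[:,:2]*1000).astype(np.float32))
        print(n,k,len(q),'circ',np.round(ce,1),round(r,1),'med',np.round(np.median(q,0)*1000,1),'z',np.round(q[:,2].std()*1000,1))
```

```text
top bench z [-1.57955955e-03  5.59983604e-05]
top red 108 circ [ 396.4 -199.6] 14.8 med [ 395.7 -200.3   74.1] z 1.5
top yellow 186 circ [434. -94.] 19.0 med [433.3 -94.9  73.8] z 1.5
top green 308 circ [ 399.  -200.1] 27.8 med [ 400.7 -200.7   41.5] z 1.6
top blue 121 circ [436.  -94.5] 24.9 med [ 437.7 -105.8   42.3] z 1.7
top Bred 191 circ [ 542.6 -314.1] 26.6 med [ 542.7 -314.    21.6] z 1.9
top Byellow 206 circ [ 637.9 -309.9] 30.5 med [ 636.6 -309.5   22.2] z 1.8
top Bblue 258 circ [ 613.5 -208.4] 36.3 med [ 612.1 -208.    22.2] z 1.8
top Bgreen 284 circ [ 504.2 -201.4] 39.3 med [ 504.2 -199.9   22. ] z 1.9
top jar 136 circ [ 452.4 -314.2] 15.2 med [ 451.9 -313.9   51.3] z 1.5
side bench z [-0.00065709  0.00025133]
side red 79 circ [ 394.1 -201. ] 16.6 med [ 395.8 -204.4   73.6] z 1.5
side yellow 95 circ [432.8 -96.1] 19.3 med [433.5 -99.5  73.3] z 1.4
side green 182 circ [ 398.5 -202.3] 28.2 med [ 404.  -211.7   41.2] z 1.4
side blue 98 circ [435.1 -95.5] 25.6 med [ 441.4 -108.6   41.1] z 1.8
side Bred 213 circ [ 542.3 -315.7] 26.3 med [ 542.9 -316.    21.5] z 1.7
side Byellow 250 circ [ 636.8 -311.4] 30.1 med [ 637.6 -310.2   21.7] z 1.7
side Bblue 236 circ [ 613.1 -209.9] 36.8 med [ 611.7 -208.4   21.7] z 1.6
side Bgreen 248 circ [ 503.9 -202.5] 40.4 med [ 503.6 -202.6   21.3] z 1.6
side jar 117 circ [ 451.7 -317. ] 15.0 med [ 451.7 -317.4   51.1] z 1.1
```

```bash
python3 -m inch '[[[0,0,0],[0,0,0.15],0.6],[[0,0,0],[0,0,0.15],0.6],[[0,0,0],[0,0,0.15],0.6]]' && python3 -m inch '[[[0.016,-0.045,0],[0,0,0],0.6],[[0.016,-0.045,0],[0,0,0],0.6],[[0.016,-0.045,0],[0,0,0],0.6],[[0.016,-0.045,0],[0,0,0],0.6],[[0.016,-0.045,0],[0,0,0],0.6],[[0.016,-0.045,0],[0,0,0],0.6],[[0.016,-0.045,0],[0,0,0],0.6],[[0.012,-0.045,0],[0,0,0],0.6]]' && python3 -m inch '[[[0,0,0.03],[0,0,0],0.6]]'
python3 - <<'E'
from h import *
s=manip.state();print(R.from_quat(np.roll(s['tool_rot'],-1)).as_matrix().round(4))
E
```

```text
time: 0.85
tool_pos: [0.2717, -0.5628, 0.2564]
tool_rot: [0.0, 1.0, -0.003, 0.0]
contact_force: [0.2, 0.2, -0.1]
gripper_width: 0.598
grasp_force: 0.0
time: 1.65
tool_pos: [0.3962, -0.201, 0.2566]
tool_rot: [0.0, 1.0, -0.0, 0.0]
contact_force: [0.8, -0.8, -0.5]
gripper_width: 0.604
grasp_force: 0.0
time: 1.75
tool_pos: [0.3991, -0.2002, 0.2309]
tool_rot: [0.002, 1.0, 0.003, 0.005]
contact_force: [0.8, -0.9, 0.0]
gripper_width: 0.598
grasp_force: 0.0
[[ 0.9999  0.0065  0.009 ]
 [ 0.0065 -1.     -0.0046]
 [ 0.009   0.0047 -0.9999]]
```

```bash
python3 -m inch '[[[0,0,0.045],[0,0,0],0.6],[[0,0,0.045],[0,0,0],0.6],[[0,0,0.035],[0,0,0],0.6],[[0,0,0],[0,0,0],0.6],[[0,0,0],[0,0,0],0.6]]'
python3 - <<'E'
from h import *
s=manip.state();print(s['tool_pos'],R.from_quat(np.roll(s['tool_rot'],-1)).as_matrix().round(4))
E
```

```text
time: 2.25
tool_pos: [0.3959, -0.2029, 0.1018]
tool_rot: [-0.0, 1.0, -0.0, -0.0]
contact_force: [0.2, -0.2, 1.2]
gripper_width: 0.599
grasp_force: 0.0
[ 0.39588736 -0.20292096  0.10181243] [[ 1.e+00 -2.e-04 -3.e-04]
 [-2.e-04 -1.e+00  3.e-04]
 [-3.e-04 -3.e-04 -1.e+00]]
```

```bash
python3 -m inch '[[[0,-0.0025,0.01],[0,0,0],0.6],[[0,0,0.01],[0,0,0],0.6],[[0,0,0],[0,0,0],0.2],[[0,0,0],[0,0,0],0],[[0,0,0],[0,0,0],0],[[0,0,0],[0,0,0],0],[[0,0,0],[0,0,0],0],[[0,0,0],[0,0,0],0]]'
```

```text
time: 3.05
tool_pos: [0.396, -0.2005, 0.0817]
tool_rot: [0.0, 1.0, -0.0, 0.0]
contact_force: [-0.3, -0.2, 0.8]
gripper_width: 0.32
grasp_force: 59.2
```

```bash
python3 -m inch '[[[0,0,-0.02],[0,0,0],0],[[0,0,-0.02],[0,0,0],0],[[0,0,-0.02],[0,0,0],0],[[0.02,0.015,0],[0,0,0],0],[[0.037,0.03,0],[0,0,0],0],[[0.037,0.03,0],[0,0,0],0],[[0.033,0.025,0],[0,0,0],0],[[0.02,0.015,0],[0,0,0],0]]' && python3 -m inch '[[[0,0,0.02],[0,0,0],0],[[0,0,0.02],[0,0,0],0],[[0,0,0],[0,0,0],0],[[0,0,0],[0,0,0],0]]'
python3 - <<'E'
from h import *
p,im,d=grab('wrist','w1.png')
E
```

```text
time: 3.85
tool_pos: [0.5446, -0.3171, 0.1408]
tool_rot: [0.0, 1.0, -0.0, 0.0]
contact_force: [-0.4, 1.2, -1.1]
gripper_width: 0.32
grasp_force: 59.5
time: 4.25
tool_pos: [0.5423, -0.315, 0.1006]
tool_rot: [-0.001, 1.0, -0.0, -0.001]
contact_force: [0.3, -0.3, -0.9]
gripper_width: 0.318
grasp_force: 59.5
```

View pics/w1.png

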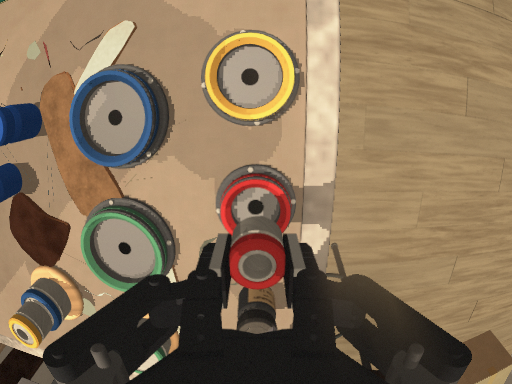

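The wrist view shows the red die held upright at (258,262), just over the red bolster mouth at (256,207). Lowering it.

```bash
python3 -m inch '[[[0,0,0.015],[0,0,0],0],[[0,0,0.012],[0,0,0],0],[[0,0,0.01],[0,0,0],0],[[0,0,0.005],[0,0,0],0],[[0,0,0.005],[0,0,0],0],[[0,0,0],[0,0,0],0]]'
```

```text
time: 4.9
tool_pos: [0.5424, -0.315, 0.0533]
tool_rot: [-0.0, 1.0, -0.0, -0.001]
contact_force: [-0.4, -0.4, -1.0]
gripper_width: 0.321
grasp_force: 59.5
```

```bash
python3 -m inch '[[[0,0,0.001],[0,0,0],0],[[0,0,0],[0,0,0],0.5],[[0,0,0],[0,0,0],0.5],[[0,0,0],[0,0,0],0.5],[[0,0,-0.01],[0,0,0],0.6],[[0,0,-0.03],[0,0,0],0.7],[[0,0,-0.04],[0,0,0],0.7],[[0,0,0],[0,0,0],0.7]]'
python3 - <<'E'
from h import *
p,im,d=grab('top','t1.png');P=cloud(p,d).reshape(-1,3)
m=(np.hypot(P[:,0]-.5425,P[:,1]+.315)<.035)&(P[:,2]>.026)&(P[:,2]<.06);q=P[m]
print(len(q),cv2.minEnclosingCircle((q[:,:2]*1000).astype(np.float32)),np.median(q,0))
p,im,d=grab('side');P=cloud(p,d).reshape(-1,3)
m=(np.hypot(P[:,0]-.5425,P[:,1]+.315)<.035)&(P[:,2]>.038)&(P[:,2]<.06);q=P[m]
print(len(q),cv2.minEnclosingCircle((q[:,:2]*1000).astype(np.float32)),np.median(q,0))
E
```

```text
time: 5.7
tool_pos: [0.5463, -0.318, 0.1417]
tool_rot: [0.004, 1.0, -0.0, 0.005]
contact_force: [0.2, 0.1, 1.3]
gripper_width: 0.699
grasp_force: 0.0
0 ((0.0, 0.0), 0.0) [nan nan nan]
113 ((542.3896484375, -317.11212158203125), 16.109655380249023) [ 0.54251084 -0.3194223   0.04178447]
  return _methods._mean(a, axis=axis, dtype=dtype,
  ret = um.true_divide(
```

Red is seated: its top is at 41.8 mm and it is on the bore axis. Yellow is next.

```bash
python3 -m inch '[[[-0.012,-0.025,0],[0,0,0],0.7],[[-0.02,-0.04,0],[0,0,0],0.7],[[-0.02,-0.04,0],[0,0,0],0.7],[[-0.02,-0.04,0],[0,0,0],0.7],[[-0.02,-0.04,0],[0,0,0],0.7],[[-0.017,-0.035,0],[0,0,0],0.7],[[0,0,0.02],[0,0,0],0.7],[[0,0,0],[0,0,0],0.7]]' && python3 -m inch '[[[0,0,0],[0,0,0],0.7],[[0,0,0],[0,0,0],0.7]]'
```

```text
time: 6.6
tool_pos: [0.431, -0.0935, 0.11]
tool_rot: [-0.001, 1.0, 0.001, -0.003]
contact_force: [-0.9, -0.1, -0.1]
gripper_width: 0.7
grasp_force: 0.0
time: 6.8
tool_pos: [0.4342, -0.0959, 0.1136]
tool_rot: [0.0, 1.0, -0.001, -0.0]
contact_force: [0.3, 0.2, 0.3]
gripper_width: 0.7
grasp_force: 0.0
```

```bash
python3 -m inch '[[[0,-0.001,0.015],[0,0,0],0.7],[[0,0,0.01],[0,0,0],0.7],[[0,0,0.005],[0,0,0],0.7],[[0,0,0],[0,0,0],0.3],[[0,0,0],[0,0,0],0],[[0,0,0],[0,0,0],0],[[0,0,0],[0,0,0],0],[[0,0,0],[0,0,0],0]]'
```

```text
time: 7.6
tool_pos: [0.4341, -0.0945, 0.0837]
tool_rot: [0.0, 1.0, -0.0, 0.0]
contact_force: [0.7, -0.6, 0.1]
gripper_width: 0.413
grasp_force: 60.0
```

```bash
python3 -m inch '[[[0,0,-0.02],[0,0,0],0],[[0,0,-0.03],[0,0,0],0],[[0,0,-0.02],[0,0,0],0],[[0.0135,0.016,0],[0,0,0],0],[[0.03,0.03,0],[0,0,0],0],[[0.03,0.032,0],[0,0,0],0],[[0.03,0.032,0],[0,0,0],0],[[0.03,0.032,0],[0,0,0],0]]' && python3 -m inch '[[[0.03,0.032,0],[0,0,0],0],[[0.025,0.027,0],[0,0,0],0],[[0.015,0.015,0],[0,0,0],0],[[0,0,0.03],[0,0,0],0],[[0,0,0.02],[0,0,0],0],[[0,0,0],[0,0,0],0],[[0,0,0],[0,0,0],0]]'
```

```text
time: 8.4
tool_pos: [0.5682, -0.2375, 0.1528]
tool_rot: [-0.0, 1.0, -0.0, -0.0]
contact_force: [0.8, -0.2, -0.2]
gripper_width: 0.413
grasp_force: 60.9
time: 9.1
tool_pos: [0.6369, -0.3101, 0.1027]
tool_rot: [-0.0, 1.0, -0.0, -0.001]
contact_force: [-0.2, -1.1, -1.2]
gripper_width: 0.411
grasp_force: 60.9
```

```bash
python3 -m inch '[[[0,0,0.02],[0,0,0],0],[[0,0,0.012],[0,0,0],0],[[0,0,0.009],[0,0,0],0],[[0,0,0.005],[0,0,0],0],[[0,0,0.003],[0,0,0],0],[[0,0,0],[0,0,0],0]]'
```

```text
time: 9.7
tool_pos: [0.6373, -0.3104, 0.0542]
tool_rot: [-0.0, 1.0, -0.0, -0.0]
contact_force: [0.5, 0.2, -1.7]
gripper_width: 0.415
grasp_force: 60.9
```

```bash
python3 -m inch '[[[0,0,0.001],[0,0,0],0],[[0,0,0],[0,0,0],0.6],[[0,0,0],[0,0,0],0.6],[[0,0,0],[0,0,0],0.6],[[0,0,-0.01],[0,0,0],0.7],[[0,0,-0.03],[0,0,0],0.9],[[0,0,-0.04],[0,0,0],0.9],[[-0.02,-0.01,0],[0,0,0],0.9]]' && python3 -m inch '[[[-0.04,-0.018,0],[0,0,0],0.9],[[-0.04,-0.018,0],[0,0,0],0.9],[[-0.04,-0.018,0],[0,0,0],0.9],[[-0.04,-0.018,0],[0,0,0],0.9],[[-0.04,-0.018,0],[0,0,0],0.9],[[-0.018,-0.009,0],[0,0,0],0.9],[[0,0,0.03],[0,0,0],0.9],[[0,0,0],[0,0,0],0.9]]' && python3 -m inch '[[[0,0,0],[0,0,0],0.9],[[0,0,0],[0,0,0],0.9]]'
python3 - <<'E'
from h import *
for n in ('top','side'):
    p,im,d=grab(n,n+'2.png');P=cloud(p,d).reshape(-1,3)
    for k,x,y,z in (('y',.637,-.311,.042),('green',.399,-.201,.042),('blue',.436,-.095,.042)):
        m=(np.hypot(P[:,0]-x,P[:,1]-y)<.038)&(abs(P[:,2]-z)<.006);q=P[m]
        print(n,k,len(q),cv2.minEnclosingCircle((q[:,:2]*1000).astype(np.float32)),np.median(q,0) if len(q) else 0)
E
```

```text
time: 10.5
tool_pos: [0.6222, -0.3035, 0.1428]
tool_rot: [0.004, 1.0, -0.0, 0.007]
contact_force: [1.1, -0.6, 1.5]
gripper_width: 0.902
grasp_force: 0.0
time: 11.3
tool_pos: [0.3971, -0.1998, 0.1012]
tool_rot: [-0.001, 1.0, -0.0, -0.002]
contact_force: [-0.7, 0.2, -0.7]
gripper_width: 0.896
grasp_force: 0.0
time: 11.5
tool_pos: [0.4003, -0.202, 0.1048]
tool_rot: [0.001, 1.0, -0.0, 0.001]
contact_force: [0.6, -0.0, 0.7]
gripper_width: 0.897
grasp_force: 0.0
top y 175 ((638.5973510742188, -310.6182861328125), 19.365337371826172) [ 0.63738721 -0.31054763  0.04182957]
top green 0 ((0.0, 0.0), 0.0) 0
top blue 212 ((436.5420837402344, -94.14539337158203), 24.61053466796875) [ 0.4427578  -0.08693311  0.04169838]
side y 207 ((636.5822143554688, -312.5506591796875), 19.27773666381836) [ 0.63662263 -0.31608016  0.0413003 ]
side green 273 ((398.0541076660156, -202.05870056152344), 28.272737503051758) [ 0.39980908 -0.20657014  0.0410454 ]
side blue 174 ((435.8269348144531, -95.80740356445312), 26.601154327392578) [ 0.43747147 -0.10122547  0.04088747]
```

```bash
python3 -m inch '[[[-0.001,-0.001,0.02],[0,0,0],0.9],[[0,0,0.02],[0,0,0],0.9],[[0,0,0.012],[0,0,0],0.9],[[0,0,0.005],[0,0,0],0.9],[[0,0,0],[0,0,0],0.5],[[0,0,0],[0,0,0],0],[[0,0,0],[0,0,0],0],[[0,0,0],[0,0,0],0]]' &&  python3 -m inch '[[[0,0,0],[0,0,0],0],[[0,0,0],[0,0,0],0]]'
```

```text
time: 12.4
tool_pos: [0.3991, -0.2009, 0.0474]
tool_rot: [0.001, 1.0, -0.0, 0.001]
contact_force: [-0.2, -0.1, 2.7]
gripper_width: 0.64
grasp_force: 63.9
time: 12.6
tool_pos: [0.3991, -0.2009, 0.0474]
tool_rot: [0.001, 1.0, -0.0, 0.001]
contact_force: [0.6, 1.4, 5.8]
gripper_width: 0.643
grasp_force: 64.2
```

```bash
python3 -m inch '[[[0,0,-0.01],[0,0,0],0],[[0,0,-0.015],[0,0,0],0],[[0,0,-0.02],[0,0,0],0],[[0,0,-0.02],[0,0,0],0],[[0,0,0],[0,0,0],0]]' && python3 -m inch '[[[0.015,0,0],[0,0,0],0],[[0.03,0,0],[0,0,0],0],[[0.035,0.001,0],[0,0,0],0],[[0.025,0,0],[0,0,0],0],[[0,0,0.02],[0,0,0],0],[[0,0,0],[0,0,0],0],[[0,0,0],[0,0,0],0]]'
python3 - <<'E'
from h import *
grab('side','side3.png')
E
```

```text
time: 13.1
tool_pos: [0.3995, -0.2013, 0.1138]
tool_rot: [0.002, 1.0, -0.0, 0.002]
contact_force: [0.3, -0.9, -1.8]
gripper_width: 0.638
grasp_force: 64.3
time: 13.8
tool_pos: [0.5017, -0.2005, 0.0893]
tool_rot: [-0.001, 1.0, -0.0, -0.002]
contact_force: [0.1, 0.7, -2.5]
gripper_width: 0.639
grasp_force: 64.4
```

View pics/side3.png

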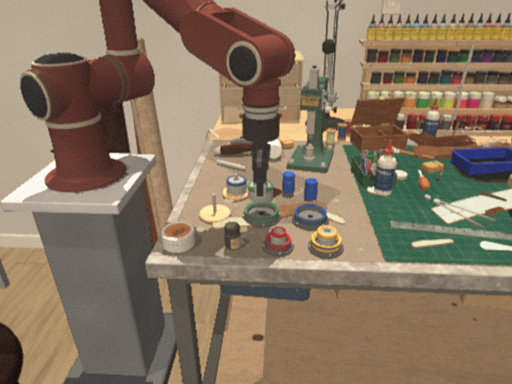

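The side view shows the green die held at (258,187) above its bolster at (262,213). Its stand at (213,212) is empty, and the red and yellow dies are seated at (278,239) and (326,238). I'll settle, then lower.

```bash
python3 -m inch '[[[0,0,0.015],[0,0,0],0],[[0,0,0],[0,0,0],0],[[0,0,0],[0,0,0],0]]'
```

```text
time: 14.15
tool_pos: [0.5026, -0.2012, 0.0757]
tool_rot: [-0.0, 1.0, -0.0, -0.001]
contact_force: [-0.3, 0.5, -2.9]
gripper_width: 0.639
grasp_force: 64.4
```

```bash
python3 -m inch '[[[0.0015,0.001,0.01],[0,0,0],0],[[0,0,0.008],[0,0,0],0],[[0,0,0.005],[0,0,0],0],[[0,0,0.003],[0,0,0],0],[[0,0,0],[0,0,0],0]]'
```

```text
time: 14.65
tool_pos: [0.5044, -0.2021, 0.0495]
tool_rot: [-0.0, 1.0, -0.0, -0.001]
contact_force: [0.0, -0.6, -2.9]
gripper_width: 0.64
grasp_force: 64.4
```

```bash
python3 -m inch '[[[0,0,0.001],[0,0,0],0],[[0,0,0],[0,0,0],0.85],[[0,0,0],[0,0,0],0.85],[[0,0,0],[0,0,0],0.85],[[0,0,-0.01],[0,0,0],0.85],[[0,0,-0.03],[0,0,0],0.85],[[0,0,-0.03],[0,0,0],0.85],[[-0.0185,-0.027,0],[0,0,0],0.85]]' && python3 -m inch '[[[-0.025,-0.04,0],[0,0,0],0.85],[[-0.025,-0.04,0],[0,0,0],0.85],[[0,0,0.02],[0,0,0],0.85],[[0,0,0],[0,0,0],0.85],[[0,0,0],[0,0,0],0.85],[[0,0,0],[0,0,0],0.85]]'
python3 - <<'E'
from h import *
for n in ('top','side'):
    p,im,d=grab(n);P=cloud(p,d).reshape(-1,3)
    for k,x,y,z in (('green',.504,-.202,.042),):
        m=(np.hypot(P[:,0]-x,P[:,1]-y)<.038)&(abs(P[:,2]-z)<.006);q=P[m]
        print(n,k,len(q),cv2.minEnclosingCircle((q[:,:2]*1000).astype(np.float32)),np.median(q,0) if len(q) else 0)
E
```

```text
time: 15.45
tool_pos: [0.491, -0.1789, 0.1267]
tool_rot: [0.003, 1.0, -0.001, 0.006]
contact_force: [-0.2, 0.7, 0.6]
gripper_width: 0.847
grasp_force: 0.0
time: 16.05
tool_pos: [0.4373, -0.0962, 0.1005]
tool_rot: [0.0, 1.0, -0.0, 0.001]
contact_force: [-0.4, 0.3, 0.3]
gripper_width: 0.852
grasp_force: 0.0
top green 407 ((504.39910888671875, -202.63357543945312), 27.982900619506836) [ 0.50438358 -0.20295635  0.04149704]
side green 301 ((504.1146240234375, -203.75643920898438), 28.562658309936523) [ 0.50391256 -0.20834586  0.04102495]
```

Green is seated. Blue is next.

```bash
python3 -m inch '[[[-0.001,-0.001,0.02],[0,0,0],0.85],[[0,0,0.018],[0,0,0],0.85],[[0,0,0.01],[0,0,0],0.85],[[0,0,0.005],[0,0,0],0.85],[[0,0,0],[0,0,0],0.5],[[0,0,0],[0,0,0],0],[[0,0,0],[0,0,0],0],[[0,0,0],[0,0,0],0]]' &&  python3 -m inch '[[[0,0,0],[0,0,0],0],[[0,0,0],[0,0,0],0]]'
```

```text
time: 16.95
tool_pos: [0.4362, -0.0947, 0.0474]
tool_rot: [0.0, 1.0, -0.0, 0.001]
contact_force: [-0.1, -0.3, 2.3]
gripper_width: 0.559
grasp_force: 62.5
time: 17.15
tool_pos: [0.4362, -0.0947, 0.0473]
tool_rot: [0.0, 1.0, -0.0, 0.001]
contact_force: [1.0, 0.1, 5.6]
gripper_width: 0.564
grasp_force: 62.7
```

```bash
python3 -m inch '[[[0,0,-0.01],[0,0,0],0],[[0,0,-0.02],[0,0,0],0],[[0,0,-0.025],[0,0,0],0],[[0,0,-0.02],[0,0,0],0],[[0.017,0.014,0],[0,0,0],0],[[0.035,0.02,0],[0,0,0],0],[[0.04,0.025,0],[0,0,0],0],[[0.04,0.025,0],[0,0,0],0]]' && python3 -m inch '[[[0.03,0.02,0],[0,0,0],0],[[0.015,0.01,0],[0,0,0],0],[[0,0,0.025],[0,0,0],0],[[0,0,0.02],[0,0,0],0],[[0,0,0],[0,0,0],0],[[0,0,0],[0,0,0],0],[[0,0,0],[0,0,0],0]]'
```

```text
time: 17.95
tool_pos: [0.5677, -0.1787, 0.1204]
tool_rot: [-0.0, 1.0, 0.0, -0.001]
contact_force: [0.2, -0.1, -2.0]
gripper_width: 0.563
grasp_force: 62.7
time: 18.65
tool_pos: [0.6128, -0.2086, 0.0777]
tool_rot: [0.0, 1.0, -0.0, 0.001]
contact_force: [0.2, -0.1, -3.9]
gripper_width: 0.565
grasp_force: 62.8
```

```bash
python3 -m inch '[[[0,0,0.012],[0,0,0],0],[[0,0,0.008],[0,0,0],0],[[0,0,0.005],[0,0,0],0],[[0,0,0.003],[0,0,0],0],[[0,0,0],[0,0,0],0]]'
```

```text
time: 19.15
tool_pos: [0.6122, -0.2083, 0.0479]
tool_rot: [-0.0, 1.0, -0.0, -0.0]
contact_force: [-0.1, 0.4, -3.2]
gripper_width: 0.56
grasp_force: 62.8
```

```bash
python3 -m inch '[[[0,0,0],[0,0,0],0],[[0,0,0],[0,0,0],0.75],[[0,0,0],[0,0,0],0.75],[[0,0,0],[0,0,0],0.75],[[0,0,-0.01],[0,0,0],0.75],[[0,0,-0.04],[0,0,0],0.75],[[0,0,-0.04],[0,0,0],0.75],[[0,0,-0.04],[0,0,0],0.75]]' && python3 -m inch '[[[-0.03,0,-0.03],[0,0,0],0.75],[[-0.04,0,0],[0,0,0],0.75],[[-0.04,0,0],[0,0,0],0.75],[[-0.04,0,0],[0,0,0],0.75],[[-0.02,0,0],[0,0,0],0.75],[[0,0,0],[0,0,0],0.75],[[0,0,0],[0,0,0],0.75],[[0,0,0],[0,0,0],0.75]]'
python3 - <<'E'
from h import *
for n in ('top','side'):
    p,im,d=grab(n,n+'4.png');P=cloud(p,d).reshape(-1,3)
    for k,x,y,z in (('red',.5425,-.315,.042),('yellow',.6374,-.3106,.042),('green',.504,-.202,.042),('blue',.613,-.209,.042),('jar',.452,-.316,.052)):
        m=(np.hypot(P[:,0]-x,P[:,1]-y)<.036)&(abs(P[:,2]-z)<.006);q=P[m]
        print(n,k,len(q),cv2.minEnclosingCircle((q[:,:2]*1000).astype(np.float32)),np.median(q,0) if len(q) else 0)
E
```

```text
time: 19.95
tool_pos: [0.6123, -0.2084, 0.1806]
tool_rot: [0.0, 1.0, -0.0, 0.0]
contact_force: [-0.1, -0.7, 0.5]
gripper_width: 0.747
grasp_force: 0.0
time: 20.75
tool_pos: [0.4433, -0.2085, 0.209]
tool_rot: [0.0, 1.0, 0.0, 0.001]
contact_force: [0.4, -0.1, -0.6]
gripper_width: 0.751
grasp_force: 0.0
top red 32 ((548.7391357421875, -318.1885986328125), 12.892599105834961) [ 0.55133202 -0.3216849   0.04263975]
top yellow 177 ((637.9415893554688, -310.3575744628906), 19.185832977294922) [ 0.63712297 -0.31024464  0.0420398 ]
top green 0 ((0.0, 0.0), 0.0) 0
top blue 84 ((622.467529296875, -218.19317626953125), 20.886974334716797) [ 0.62481127 -0.22070116  0.04157581]
top jar 0 ((0.0, 0.0), 0.0) 0
side red 133 ((544.0581665039062, -317.727783203125), 16.186880111694336) [ 0.54242394 -0.32167902  0.04165298]
side yellow 210 ((636.6922607421875, -313.049560546875), 19.077009201049805) [ 0.63659083 -0.31573609  0.04124712]
side green 299 ((503.4043273925781, -203.94517517089844), 28.54711151123047) [ 0.5045138  -0.20743091  0.04091225]
side blue 255 ((612.652587890625, -209.85694885253906), 26.041900634765625) [ 0.6116362  -0.21360143  0.0408705 ]
side jar 130 ((451.50732421875, -317.3048095703125), 15.367237091064453) [ 0.45202194 -0.31892143  0.05104801]
```

View pics/side4.png

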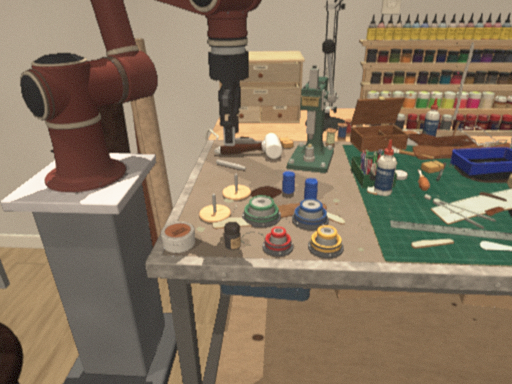

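The side view shows all four dies seated: green (262,209), blue (311,212), red (278,239) and yellow (326,238). The jar stands at (232,235), both stands are empty, and the gripper is clear.

```bash
python3 -c "
from plant import manip
print(manip.job_done())"
```

```text
the job is handed in; nothing more can be done
None
```

I seated all four dies fully home in the bolsters matching their collars and released them, left the dye jar standing, and handed the job in at about 21 s; the hand-in returned no verdict.

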